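# Set up the headband station: hang the headband, present its jar and hold the carousel

### The arm

A 7-joint arm with a two-finger parallel gripper is mounted at the origin on the work surface. World frame = base frame: x ahead of the robot, y to its left, z up, the work surface at z = 0. Lengths are in m, angles in rad, forces in N, time in s.
With the tool pointing down it reaches from about 0.425 to 0.875 m from the base axis. Payload 4.7 kg.
Tool frame: the origin (TCP) lies midway between the tips of the shut fingers; the grasp point (between the pads) lies 19 mm behind it (ctrl.grasp_offset is the distance from the TCP to the grasp point, in m); z points along the fingers, y is the direction in which the jaws open and shut (so a half turn about z gives the same grasp; the last joint's range is limited). The gripper opens to 85 mm and grips with 20 to 120 N. Pads are 22 mm wide; open, the fingers measure 114 mm over their backs; the gripper's body (76 mm by 85 mm) begins 54 mm behind the grasp point. The pads swing forward as they close: fully open they stand 13 mm farther back than shut.
Start: joints at [1.314, 0.321, -0.07, 1.45, 0.023, 1.371, -0.057], TCP at [0.174, -0.626, 0.231] pointing down, gripper open.
Joint ranges: [-2.86, 2.86], [-0.3, 2.09], [-1.38, 1.24], [0.06, 2.45], [-1.56, 4.7], [0.09, 2.05], [-2.69, 2.69]. Speed limits (rad/s): [2.57, 2.57, 3.14, 3.14, 3.14, 3.14, 3.14].

### API

Orientations are given as a unit quaternion [w, x, y, z].
In Python, from workcell import ctrl gives the robot as it stands.
- The arm moves only by the shell command python3 -m inch 'ROWS' [FORCE]. ROWS is JSON, one flat list of numbers, 7 for each row, row after row: the shift along the tool's x, y, z in m, then the turn, a rotation vector about the tool's x, y, z in degrees, then the opening in per cent of the stroke, from 0 (shut) to 100 (fully open). A call has 1 to 8 rows; each row is the pose to reach, as a shift and turn from the pose commanded when the call began, along the tool's axes at that moment; what a row does not reach only later rows make up. A row lasts 1/12 s, in which the tool goes at most 41.7 mm and 7.16 degrees, less where a joint would pass 70% of its speed; a pose out of reach is approached as far as the arm can. A call with a gripper value outside its range is refused whole. The fingers move at their own pace and stop on an object; FORCE is the grip in N (left out, the last holds). Time passes only in rows, so rows that repeat a pose let the fingers close. It gives the time, the measured TCP pose, the force and the opening at its end, in the units of the state.
- ctrl.read_state(): the state, without advancing time (a new reading comes with each control period).
- ctrl.read_camera(name): name is "scene" or "top" or "wrist"; returns a dict with "img" (480x640x3 uint8, red, green, blue), "depth" (480x640 float32, m along the optical axis (not along the pixel's ray), 0 where there is no reading), "mtx" (3x3 intrinsics, pixels), "T" (4x4, takes a point from camera to world coordinates). Camera axes: x right, y up, looking along -z (the intrinsics and any distortion apply to the point x, -y, -z); pixel columns grow to the right and rows downward; lengths in m; the calibration is good to about 2 mm. A picture is of the moment at which its call begins.
- ctrl.close_job(): hands the job in, once; it reports no verdict.
The state is a dict: "clock": time; "q": joint angles; "dq": joint speeds; "tau": joint torques, N m; "eef_pos": TCP position; "ee_rot": TCP orientation; "contact_force": force on the tool from outside, world axes, zero at the start; "wrist_torque": the same for the moment, N m; "opening": finger opening in m.
Only numpy, scipy, OpenCV 4.12 (cv2) and the standard library are available. Lean on these libraries where they do the work, as an engineer would, in place of code of your own. Each camera call takes 0.05 s, during which the arm holds its last target. There are 200 camera calls.

### The job

Get the station ready for fitting clips to the next headband. First hang the black headband with the orange block over the steel rail, its two legs on either side of the bar, and let go of it; then turn the parts carousel until the jar with the orange lid stands squarely at the red front pointer. Finish while still holding the carousel there with the gripper, keeping it still, and leave the other things on the table where they are.

Things in the scene. Friction and masses are not known exactly. Their poses are not given: they have to be found in the camera images.
- headband: Loose black rigid U headband, 0.12 kg, standing on its leg ends, 154 mm wide along its x (138 inside), strip 26 mm wide along its y (leg ends 42 mm). Origin at table level midway between the legs, z up. Inner top of the arch 102.5 mm, outer top 108 mm above origin. Orange block on top, centred: 34 (x) by 24 mm (y), 108 to 142 mm above origin; grip across the 24 mm.
- crown (a point): Point of the headband at the inner top of its arch, 102.5 mm above its origin: the place that comes to rest on the bar.
- rail: Fixed steel rail: round bar of 12 mm diameter, 260 mm long, along its y, centre line 160 mm above the table, a post at each end. Origin on the table below the middle of the bar. The headband hangs with its width (x) across the bar, clear of the posts, its inner top then 166 mm above the table.
- carousel: Fixed black base of the parts carousel, 210 mm diameter, with a red pointer 34 mm wide reaching out 44 mm past the rim on the table towards its own -x: that is its front. Origin on the table at the turning axis (vertical).
- turntable: Grey turntable, 256 mm diameter, top 30 mm above the table, turns freely both ways without stops, light friction. Origin on the table on the axis. Fixed on it, evenly spaced 90 mm from the axis: five clear jars, 52 mm diameter, with round lids (52 mm diameter, 22 mm tall, top 110 mm above the table); the orange one lies along its own -x. Steel post, 24 mm diameter, 90 mm tall, on the axis.
- orange_lid (a point): Centre of the top of the orange lid, 110 mm above the table, 90 mm from the turning axis.
- front_mark (a point): Fixed point above the line of the red pointer, 90 mm from the axis and 110 mm above the table: where the centre of the orange lid must come.
- twine_spool: bystander: red plastic twine spool, 100 mm diameter, 80 mm tall; origin at the centre of its underside
- tape_roll: bystander: white roll of tape lying flat, 100 mm diameter, 36 mm tall; origin at the centre of its underside
- spray_bottle: bystander: bottle with a blue cap, 60 mm diameter, 150 mm tall; origin at the centre of its underside
- mug: bystander: blue mug, 76 mm diameter, 85 mm tall; origin at the centre of its underside
- grey_headband: bystander: white and grey headband standing on its leg ends, same shape and size as the black one; not the one to hang
Mind the look-alikes: they are no part of the job. What is shaped like the headband but purple or yellow is not meant.

How it is judged:
On the way, in this order (a step that is already met when the one before it is completed fails the run):
1. the headband hangs over the bar, let go (x of crown in the frame of rail between -0.03 and 0.03 m and y of crown in the frame of rail between -0.11 and 0.11 m and z of crown in the frame of rail between 0.158 and 0.18 m and angle between headband's own z axis and vertical below 0.5 rad and contact force between headband and rail above 0.2 N and contact force between headband and the fingers below 0.05 N and linear speed of headband below 0.08 m/s), for 0.3 s.
2. the orange-lidded jar stands at the front pointer, the carousel held still by the gripper (horizontal distance between orange_lid and front_mark below 0.012 m and contact force between the fingers and turntable above 1 N and angular speed of turntable below 0.06 rad/s), for 0.2 s.
At the end, for the whole second after the job is handed in: Headband hangs at rest on the bar, let go: arch top within 30 mm of the bar across it and 110 mm of its middle along it, tilt under 0.5 rad. Orange lid centre within 12 mm of the front mark. Gripper presses the turntable with over 1 N; it turns under 0.06 rad/s (all of step 1 and all of step 2); the arm keeps its last pose, push and grip.
It fails at once if another thing on the table is moved by more than 30 mm (distance of any of twine_spool, tape_roll, spray_bottle, mug, grey_headband from where it was at the start of the episode above 0.03 m).
It also fails if it takes over 61 s, if anything falls off the work surface, if the arm or the gripper's body presses on something with over 40 N, if the wrist force passes 120 N, or if a joint passes its speed limit or range.

## Working session

There is one attempt and no reset: what is moved stays moved. The work goes in short steps, Python scripts to look and compute and a shell command to move; the robot and the scene stay as the last step left them, time stands still between calls to the robot, and variables do not carry over. Pictures are saved under pics/ and viewed, about 8 in all and at most 12, crops included, and the job is handed in when it is done.

```bash
mkdir -p pics; ls; cat > h.py <<'E'
import numpy as np, cv2, pickle
from workcell import ctrl
def snap(n,f):
    c=ctrl.read_camera(n); pickle.dump(c,open(f'pics/{f}.pkl','wb')); cv2.imwrite(f'pics/{f}.png',c['img'][:,:,::-1]); return c
def load(f): return pickle.load(open(f'pics/{f}.pkl','rb'))
def pt(c,u,v,r=1,z=None):
    K=c['mtx']; T=np.array(c['T']); d=c['depth'][v-r:v+r+1,u-r:u+r+1]; d=d[d>0]
    ray=np.array([(u-K[0,2])/K[0,0],-(v-K[1,2])/K[1,1],-1])
    if z is not None:
        w=T[:3,:3]@ray; s=(z-T[2,3])/w[2]; return T[:3,3]+s*w
    return T[:3,:3]@(ray*np.median(d))+T[:3,3]
def cloud(c):
    K=c['mtx']; T=np.array(c['T']); v,u=np.mgrid[:480,:640]; d=c['depth']
    P=np.stack([(u-K[0,2])/K[0,0]*d,-(v-K[1,2])/K[1,1]*d,-d],-1)
    return P@T[:3,:3].T+T[:3,3]
E
python3 - <<'E'
from h import *
a=snap('top','top0');b=snap('scene','scene0')
print(ctrl.read_state(), ctrl.grasp_offset); print(a['T'],b['T'],a['mtx'])
E
```

```text
pics
{'clock': 0.1, 'q': array([ 1.31412458,  0.32175895, -0.07009392,  1.4515782 ,  0.0225961 ,
        1.37080291, -0.05688189]), 'dq': array([-0.00099927, -0.00060543, -0.00025317, -0.00193689, -0.00097116,
        0.00012541,  0.00168851]), 'tau': array([ 3.51342233e-04, -4.94872820e+01, -3.83732915e-01, -3.15210521e+01,
        1.28830585e-02,  7.45884521e-03, -1.47793841e-06]), 'eef_pos': array([ 0.17368704, -0.62585167,  0.23031375]), 'ee_rot': array([-8.65114206e-04,  9.90845262e-01,  1.34999597e-01, -1.62237962e-04]), 'contact_force': array([ 0.7742095 , -1.09194491, -0.59439271]), 'wrist_torque': array([ 0.01225871, -0.03766296, -0.03465416]), 'opening': 0.08544430954805428} 0.0187
[[-0.02845936  0.9960595  -0.08399726  0.44920639]
 [-0.99956379 -0.02769428  0.01025982 -0.03604866]
 [ 0.00789315  0.0842526   0.99641317  1.16363718]
 [ 0.          0.          0.          1.        ]] [[ 0.66843181 -0.58784695  0.4556697   1.09275711]
 [ 0.743703    0.5198192  -0.42034968 -0.5473776 ]
 [ 0.01023541  0.61985802  0.78464723  1.05638718]
 [ 0.          0.          0.          1.        ]] [[445.92650293   0.         319.92055338]
 [  0.         445.92650293 246.64547557]
 [  0.           0.           1.        ]]
```

View pics/top0.png

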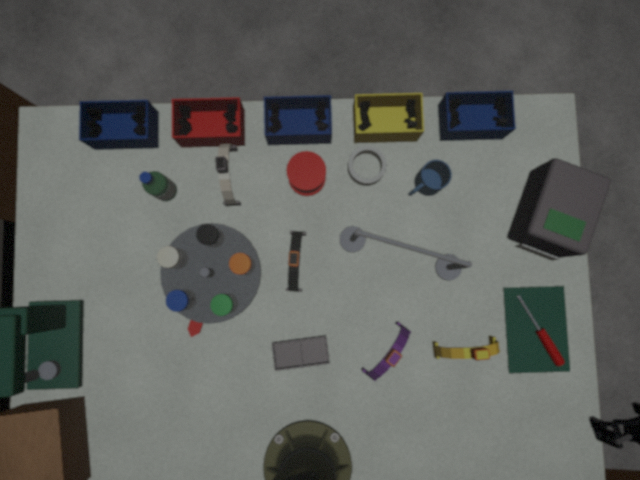

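View pics/scene0.png

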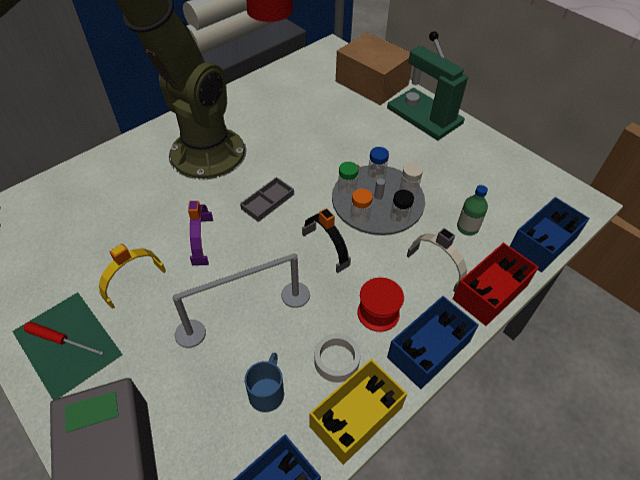

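The top view shows three headbands with orange or yellowish blocks: black at (294,260), purple at (388,352) and yellow at (467,352). The white/grey one at (229,175) has a grey block. The black one fits the description. The rail runs from (352,238) to (458,264), the orange lid is at (240,263) and the red pointer at (195,328). I'll confirm the black headband in an enlarged crop and measure.

```bash
python3 - <<'E'
from h import *
c=load('top0'); s=load('scene0')
a=cv2.resize(c['img'][170:350,140:320],(560,560),interpolation=cv2.INTER_CUBIC)
b=cv2.resize(s['img'][190:280,280:370],(240,240),interpolation=cv2.INTER_CUBIC)
o=np.zeros((560,800,3),np.uint8);o[:,:560]=a;o[:240,560:]=b
o=np.clip(o.astype(float)*1.5,0,255).astype(np.uint8)
cv2.imwrite('pics/crop1.png',o[:,:,::-1])
P=cloud(c); hsv=cv2.cvtColor(c['img'],cv2.COLOR_RGB2HSV)
def reg(n,u0,u1,v0,v1,m):
    M=np.zeros(m.shape,bool);M[v0:v1,u0:u1]=m[v0:v1,u0:u1]; M&=c['depth']>0
    Q=P[M]; vv,uu=np.nonzero(M); print(n,len(Q),'med',np.median(Q,0).round(4),'min',Q.min(0).round(3),'max',Q.max(0).round(3),'uv',uu.mean().round(1),vv.mean().round(1)); return Q
Z=P[...,2]
H,S=hsv[...,0],hsv[...,1]
reg('olid',222,258,245,282,(H<18)&(S>120)&(Z>.09))
reg('pointer',180,212,315,345,((H<8)|(H>172))&(S>120))
reg('post',195,220,260,285,(Z>.07))
Q=reg('tt',150,270,215,330,(Z>.02)&(Z<.04))
for n,b in dict(blk=(200,218,228,242),wht=(155,182,245,270),blu=(163,190,288,312),grn=(208,234,292,316)).items(): reg(n,*b,Z>.1)
reg('block',280,310,245,275,(Z>.128))
Q=reg('band',278,312,225,300,(Z>.02))
d=Q[:,:2]-Q[:,:2].mean(0); w,V=np.linalg.eigh(d.T@d); p=d@V[:,1]; print('axis',V[:,1],p.min(),p.max())
for z0,z1 in ((.02,.05),(.05,.09),(.09,.12)):
    q=Q[(Q[:,2]>z0)&(Q[:,2]<z1)]; print(z0,len(q),q.mean(0))
for k in (1,-1):
    q=Q[(np.sign(p)==k)&(abs(p)>.06)]; print('leg',q.mean(0),len(q))
Q=reg('bar',362,446,225,270,(Z>.14)&(Z<.18))
q=Q[:,:2];d=q-q.mean(0); w,V=np.linalg.eigh(d.T@d);p=d@V[:,1];print('bar',q.mean(0),V[:,1],p.min(),p.max())
Q=reg('barall',330,480,225,285,(Z>.14)&(Z<.18));p=(Q[:,:2]-q.mean(0))@V[:,1];print(p.min(),p.max())
for u,v in ((352,240),(447,268)): print('foot',pt(c,u,v,z=0.005))
E
```

```text
olid 360 med [0.5044 0.1431 0.1088] min [0.481 0.12  0.09 ] max [0.528 0.169 0.114] uv 239.7 263.2
pointer 134 med [0.349  0.2799 0.007 ] min [0.329 0.262 0.002] max [0.365 0.294 0.013] uv 194.3 327.6
post 91 med [0.4867 0.231  0.0885] min [0.477 0.221 0.07 ] max [0.499 0.245 0.093] uv 204.8 271.6
tt 5426 med [0.4798 0.2315 0.0293] min [0.36  0.106 0.021] max [0.614 0.36  0.04 ] uv 211.7 273.1
blk 240 med [0.5748 0.2176 0.1089] min [0.558 0.197 0.101] max [0.591 0.238 0.115] uv 208.2 234.5
wht 384 med [0.5256 0.3136 0.1089] min [0.5  0.29 0.1 ] max [0.55  0.339 0.114] uv 167.5 256.3
blu 396 med [0.4217 0.2941 0.1089] min [0.396 0.268 0.1  ] max [0.446 0.32  0.115] uv 175.9 300.2
grn 392 med [0.4093 0.1893 0.1091] min [0.384 0.164 0.101] max [0.433 0.215 0.114] uv 220.7 304.3
block 155 med [0.511  0.0159 0.1418] min [0.495 0.004 0.131] max [0.527 0.028 0.147] uv 292.9 257.9
band 706 med [0.5063 0.0162 0.097 ] min [ 0.434 -0.011  0.028] max [0.59  0.044 0.147] uv 293.8 260.5
axis [-0.99456312  0.10413548] -0.08020710055064911 0.07352075016180984
0.02 60 [0.50532493 0.01400284 0.03535587]
0.05 206 [0.50587779 0.01762678 0.07621042]
0.09 281 [0.50787654 0.01628189 0.09967069]
leg [0.44063352 0.02289492 0.05231868] 75
leg [0.57788403 0.00865603 0.05824126] 84
bar 461 med [ 0.5319 -0.2341  0.1641] min [ 0.498 -0.327  0.156] max [ 0.566 -0.142  0.17 ] uv 403.5 245.1
bar [ 0.53183733 -0.23471699] [0.30889904 0.95109484] -0.09833636109518165 0.09846177721678138
barall 669 med [ 0.5249 -0.2555  0.164 ] min [ 0.478 -0.386  0.14 ] max [ 0.572 -0.123  0.17 ] uv 412.5 247.8
-0.15931754236917214 0.11635891597353344
foot [ 0.56196537 -0.13224942  0.005     ]
foot [ 0.48192461 -0.3770564   0.005     ]
```

View pics/crop1.png

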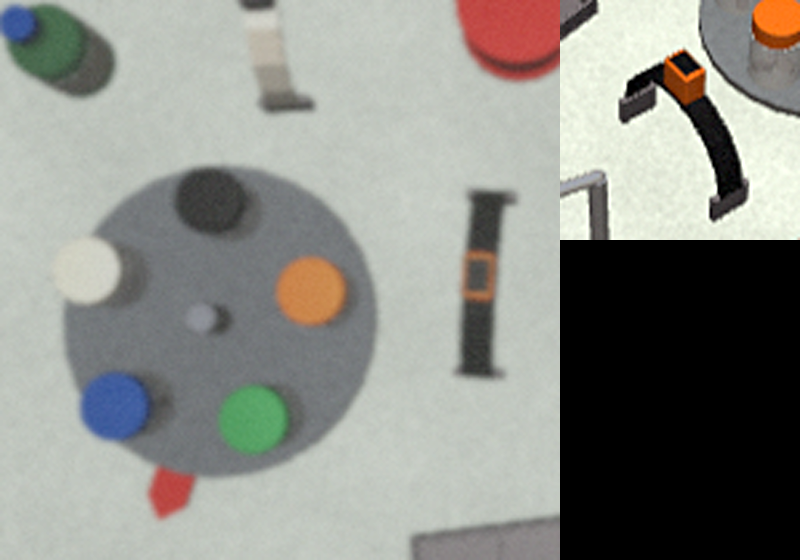

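The crop confirms the black band with the orange block, with its block centre at about (480,276) in the crop. The measured heights also agree with the sizes given: block top 0.142, lids 0.109, bar 0.164–0.17.

Carousel axis is about (0.487,0.2315), from the mean of the five lids and the post. The orange lid is at −79° and the pointer near 160.6°, so the turn is about −120°.

```bash
cat >> h.py <<'E'
from scipy.spatial.transform import Rotation as R
def rel(x,y,z,yaw):  # yaw: world angle (deg) of tool y; tool z down
    s=ctrl.read_state(); w,a,b,c=s['ee_rot']; R0=R.from_quat([a,b,c,w])
    t=np.deg2rad(yaw); ty=np.array([np.cos(t),np.sin(t),0]); tz=np.array([0,0,-1.]); tx=np.cross(ty,tz)
    Rt=R.from_matrix(np.stack([tx,ty,tz],1))
    print('clk',round(s['clock'],2),'at',s['eef_pos'].round(4),'yaw',np.rad2deg(np.arctan2(*R0.as_matrix()[1::-1,1])).round(1),
      'shift',(R0.inv().apply(np.array([x,y,z])-s['eef_pos'])).round(4),'turn',(R0.inv()*Rt).as_rotvec(degrees=True).round(1),'F',s['contact_force'].round(1),'op',s['opening'].round(4),'q',s['q'].round(2))
E
python3 - <<'E'
from h import *
rel(.511,.016,.231,84)
c=load('top0');P=cloud(c);hsv=cv2.cvtColor(c['img'],cv2.COLOR_RGB2HSV)
M=np.zeros((480,640),bool);M[315:345,180:212]=True
M&=((hsv[...,0]<8)|(hsv[...,0]>172))&(hsv[...,1]>120)
v,u=np.nonzero(M);Q=np.array([pt(c,a,b,z=.006) for a,b in zip(u,v)])[:,:2]-[.487,.2315]
print(np.rad2deg(np.arctan2(Q[:,1],Q[:,0])).mean(), np.hypot(*Q.T).max())
for r in range(126,152,4):
    k=Q[abs(np.hypot(*Q.T)/1-r/1000)<.003]; a=np.rad2deg(np.arctan2(k[:,1],k[:,0])); print(r,len(k),a.min().round(1),a.max().round(1),a.mean().round(1))
E
```

```text
Traceback (most recent call last):
  File "h.py", line 22, in rel
    'shift',(R0.inv().apply(np.array([x,y,z])-s['eef_pos'])).round(4),'turn',(R0.inv()*Rt).as_rotvec(degrees=True).round(1),'F',s['contact_force'].round(1),'op',s['opening'].round(4),'q',s['q'].round(2))
                                                                                                                                                                 ^^^^^^^^^^^^^^^^^^
AttributeError: 'float' object has no attribute 'round'
```

```bash
sed -i "s/s\['opening'\].round(4)/round(s['opening'],4)/" h.py
python3 - <<'E'
from h import *
rel(.511,.016,.231,84)
c=load('top0');hsv=cv2.cvtColor(c['img'],cv2.COLOR_RGB2HSV)
M=np.zeros((480,640),bool);M[315:345,180:212]=True
M&=((hsv[...,0]<8)|(hsv[...,0]>172))&(hsv[...,1]>120)
v,u=np.nonzero(M);Q=np.array([pt(c,a,b,z=.006) for a,b in zip(u,v)])[:,:2]-[.487,.2315]
for r in range(126,156,4):
    k=Q[abs(np.hypot(*Q.T)/1-r/1000)<.003]; a=np.rad2deg(np.arctan2(k[:,1],k[:,0])); print(r,len(k),a.min().round(1),a.max().round(1),a.mean().round(1))
E
```

```text
clk 0.1 at [ 0.1737 -0.6259  0.2303] yaw -74.5 shift [ 4.967e-01 -5.282e-01  2.000e-04] turn [-0.000e+00 -1.000e-01 -1.585e+02] F [ 0.8 -1.1 -0.6] op 0.0854 q [ 1.31  0.32 -0.07  1.45  0.02  1.37 -0.06]Traceback (most recent call last):
  File "<stdin>", line 8, in <module>
    return umr_minimum(a, axis, None, out, keepdims, initial, where)
ValueError: zero-size array to reduction operation minimum which has no identity
```

```bash
python3 -m inch '[0.02,-0.02,0,0,0,-6,100, 0.04,-0.045,0,0,0,-13,100, 0.06,-0.065,0,0,0,-20,100, 0.085,-0.09,0,0,0,-27,100, 0.105,-0.11,0,0,0,-33,100, 0.125,-0.132,0,0,0,-40,100, 0.147,-0.155,0,0,0,-46,100, 0.166,-0.176,0,0,0,-53,100]'
python3 - <<'E'
from h import *
rel(.511,.016,.231,84)
c=load('top0');hsv=cv2.cvtColor(c['img'],cv2.COLOR_RGB2HSV)
M=np.zeros((480,640),bool);M[315:345,180:212]=True
M&=((hsv[...,0]<8)|(hsv[...,0]>172))&(hsv[...,1]>120)
v,u=np.nonzero(M);Q=np.array([pt(c,a,b,z=.006) for a,b in zip(u,v)])[:,:2]-[.487,.2315]
for r in range(126,162,4):
    k=Q[abs(np.hypot(*Q.T)/1-r/1000)<.003]; a=np.rad2deg(np.arctan2(k[:,1],k[:,0])); 
    if len(k):print(r,len(k),a.min().round(1),a.max().round(1),a.mean().round(1))
E
```

```text
clock: 0.77
eef_pos: [0.2874, -0.4103, 0.2309]
ee_rot: [-0.0, 0.825, 0.565, 0.0]
contact_force: [0.7, 0.1, 0.5]
opening: 0.0852
clk 0.77 at [ 0.2874 -0.4103  0.2309] yaw -21.1 shift [4.782e-01 5.480e-02 1.000e-04] turn [   0.    -0.  -105.1] F [0.7 0.1 0.5] op 0.0852 q [ 1.19  0.02 -0.29  1.8   0.    1.32  0.53]
130 4 157.3 165.4 162.0
134 22 155.3 167.0 161.1
138 27 155.2 167.0 161.0
142 28 155.2 166.6 160.9
146 26 155.5 166.6 161.1
150 27 155.5 166.3 160.8
154 25 156.3 166.3 161.3
158 20 156.6 165.6 161.0
```

```bash
python3 -m inch '[0.03,0.003,0,0,0,-6,100, 0.06,0.007,0,0,0,-13,100, 0.09,0.01,0,0,0,-20,100, 0.12,0.014,0,0,0,-26,100, 0.15,0.017,0,0,0,-33,100, 0.18,0.02,0,0,0,-39,100, 0.21,0.024,0,0,0,-46,100, 0.24,0.027,0,0,0,-53,100]'
python3 -c "
from h import *
rel(.511,.016,.231,84)"
```

```text
clock: 1.43
eef_pos: [0.4, -0.1974, 0.2311]
ee_rot: [-0.0, 0.486, 0.874, -0.0]
contact_force: [1.4, -1.3, -0.1]
opening: 0.0855
clk 1.43 at [ 0.4    -0.1974  0.2311] yaw 31.9 shift [ 0.1227  0.2069 -0.    ] turn [ -0.   -0.  -52.1] F [ 1.4 -1.3 -0.1] op 0.0855 q [ 0.96 -0.11 -0.51  1.91 -0.05  1.33  1.01]
```

```bash
python3 -m inch '[0.015,0.026,0,0,0,-6.5,100, 0.03,0.052,0,0,0,-13,100, 0.046,0.078,0,0,0,-19.5,100, 0.061,0.103,0,0,0,-26,100, 0.077,0.13,0,0,0,-32.5,100, 0.092,0.155,0,0,0,-39,100, 0.1075,0.181,0,0,0,-45.5,100, 0.1227,0.207,0,0,0,-52,100]'
python3 -c "
from h import *
rel(.511,.016,.17,84)
snap('wrist','w1')"
```

```text
clock: 2.1
eef_pos: [0.5122, 0.0152, 0.2311]
ee_rot: [-0.0, 0.054, 0.999, -0.0]
contact_force: [0.8, -0.4, 1.2]
opening: 0.0849
clk 2.1 at [0.5122 0.0152 0.2311] yaw 83.8 shift [0.0013 0.0007 0.0611] turn [-0.  -0.  -0.2] F [ 0.8 -0.4  1.2] op 0.0849 q [ 0.67  0.07 -0.78  1.76  0.05  1.33  1.34]
```

View pics/w1.png

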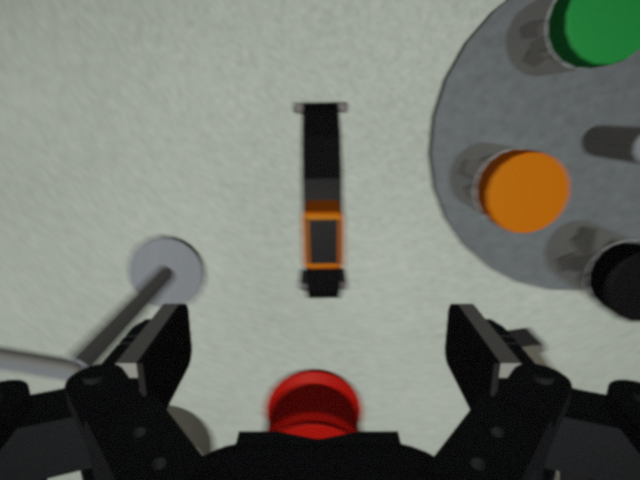

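The wrist view shows the black band upright at column ~322 with its orange block at (323,240), between and square to the fingers. Descending.

```bash
python3 -c "
from h import *
c=load('w1');print(pt(c,323,242),pt(c,323,242,z=.13),pt(c,310,217),pt(c,338,217),pt(c,307,265),pt(c,340,265))"
python3 -m inch '[0,0.0005,0.025,0,0,0,100, 0,0.0005,0.05,0,0,0,100, 0,0.0005,0.075,0,0,0,100, 0,0.0005,0.095,0,0,0,100, 0,0.0005,0.11,0,0,0,100, 0,0.0005,0.119,0,0,0,100, 0,0.0005,0.12,0,0,0,100]'
```

```text
[0.51210526 0.01727107 0.1438524 ] [0.51634081 0.01697196 0.13      ] [0.49704073 0.01165127 0.14368637] [0.49896506 0.02702757 0.14264957] [0.52508151 0.00671678 0.14289443] [0.57938262 0.02742896 0.00135446]
clock: 2.73
eef_pos: [0.5105, 0.0142, 0.1093]
ee_rot: [-0.002, 0.057, 0.998, 0.0]
contact_force: [-0.7, 0.4, -0.0]
opening: 0.0851
```

```bash
python3 -m inch '[0,0.002,0,0,0,0,60, 0,0.002,0,0,0,0,30, 0,0.002,0,0,0,0,10, 0,0.002,0,0,0,0,10, 0,0.002,0,0,0,0,10, 0,0.002,0,0,0,0,10, 0,0.002,0,0,0,0,10, 0,0.002,0,0,0,0,10]' 50
python3 -m inch '[0,0,-0.01,0,0,0,10, 0,0,-0.03,0,0,0,10, 0,0,-0.06,0,0,0,10, 0,0,-0.09,0,0,0,10, 0,0,-0.12,0,0,0,10, 0,0,-0.15,0,0,0,10, 0,0,-0.18,0,0,0,10, 0,0,-0.205,0,0,0,10]'
python3 -c "
from h import *
rel(.5263,-.252,.315,72)
c=snap('scene','s1')
cv2.imwrite('pics/s1c.png',cv2.resize(c['img'][80:360,140:460],(800,600))[:,:,::-1])"
```

```text
clock: 3.4
eef_pos: [0.513, 0.0163, 0.1121]
ee_rot: [0.001, 0.057, 0.998, -0.0]
contact_force: [-0.9, -1.1, 6.4]
opening: 0.0232
clock: 4.07
eef_pos: [0.5121, 0.0167, 0.3186]
ee_rot: [0.0, 0.056, 0.998, -0.0]
contact_force: [1.3, -0.2, -1.1]
opening: 0.0235
clk 4.07 at [0.5121 0.0167 0.3186] yaw 83.5 shift [-0.0444 -0.2654  0.0037] turn [-0.   0.1 11.5] F [ 1.3 -0.2 -1.1] op 0.0235 q [ 0.69  0.03 -0.78  1.62  0.02  1.5   1.36]
```

View pics/s1c.png

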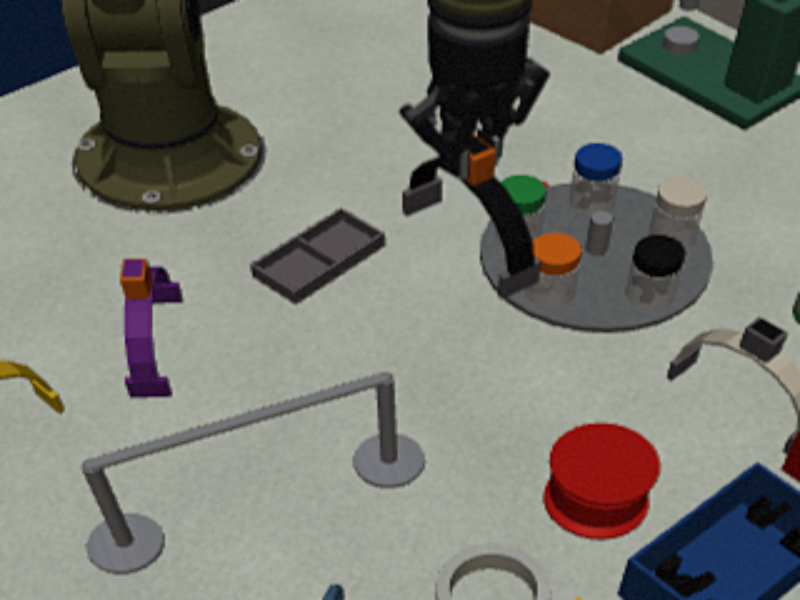

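The band is held by its block at (482,160) in the crop and lifted clear. Now over the rail.

```bash
python3 -m inch '[-0.004,-0.025,0,0,0,1.5,10, -0.0095,-0.057,0,0,0,3,10, -0.015,-0.09,0,0,0,4.5,10, -0.021,-0.125,0,0,0,6,10, -0.027,-0.16,0,0,0,7.5,10, -0.033,-0.195,0,0,0,9,10, -0.039,-0.233,0,0,0,10.5,10, -0.0444,-0.2654,0,0,0,11.5,10]'
python3 -m inch '[0,0,0,0,0,0,10, 0,0,0,0,0,0,10, 0,0,0,0,0,0,10]'
python3 -c "
from h import *
rel(.5263,-.252,.1775,72)
c=snap('scene','s2')
cv2.imwrite('pics/s2c.png',cv2.resize(c['img'][120:400,100:420],(800,600))[:,:,::-1])
c=snap('top','t2');P=cloud(c)
m=(P[...,2]>.14)&(P[...,2]<.18)&(P[...,0]>.46)&(P[...,0]<.6)&(P[...,1]<-.1)&(P[...,1]>-.4)
Q=P[m]; p=(Q[:,:2]-[.5318,-.2347])@[.309,.951]; n=(Q[:,:2]-[.5318,-.2347])@[.951,-.309]
print(p.min(),p.max()); [print(a,n[(p>a)&(p<a+.02)].mean() if ((p>a)&(p<a+.02)).any() else None) for a in np.arange(-.16,.12,.02).round(2)]"
```

```text
clock: 4.78
eef_pos: [0.5256, -0.255, 0.3158]
ee_rot: [-0.001, 0.158, 0.988, -0.0]
contact_force: [0.4, 0.3, -0.8]
opening: 0.0235
clock: 5.03
eef_pos: [0.5264, -0.2513, 0.3158]
ee_rot: [-0.001, 0.156, 0.988, 0.001]
contact_force: [-0.0, 0.5, -1.4]
opening: 0.0235
clk 5.03 at [ 0.5264 -0.2513  0.3158] yaw 72.1 shift [-0.0003 -0.0009  0.1383] turn [ 0.1 -0.1  0.1] F [-0.   0.5 -1.4] op 0.0235 q [ 0.89  0.19 -0.57  1.47  0.1   1.51  1.58]
-0.105194132696681 0.1163225873359926
-0.16 None
-0.14 None
-0.12 -0.0019602325610325066
-0.1 -0.001491811236883376
-0.08 -0.00036076669363487273
-0.06 None
-0.04 9.753308770771258e-05
-0.02 0.00010113545368033733
-0.0 -8.918940126073653e-05
0.02 -4.465332121398553e-05
0.04 -0.0001308553740238244
0.06 -8.39994564326982e-06
0.08 -0.0001573352514540379
0.1 -0.0007586675722907012
0.12 None
```

View pics/s2c.png

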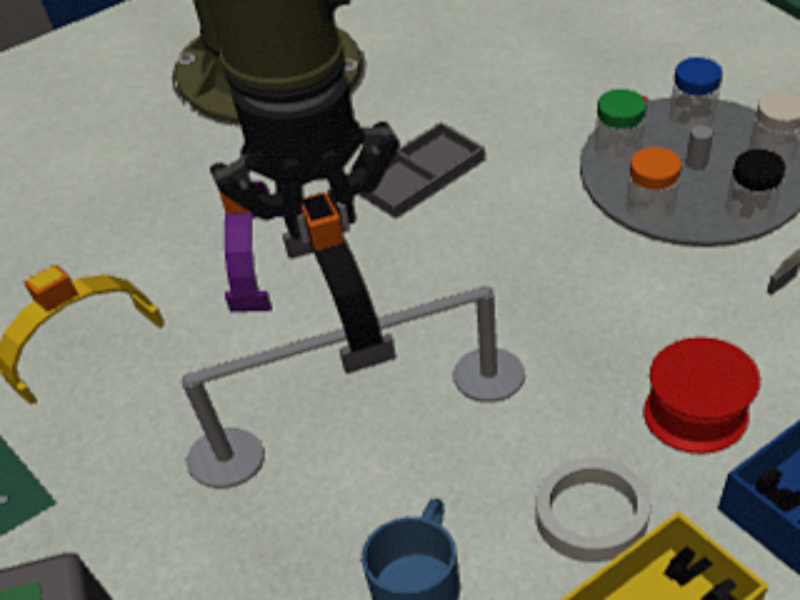

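The band hangs square across the middle of the rail (block at (322,222), far leg past the bar). Lowering.

```bash
python3 -m inch '[0,0,0.02,0,0,0,10, 0,0,0.04,0,0,0,10, 0,0,0.06,0,0,0,10, 0,0,0.08,0,0,0,10, 0,0,0.1,0,0,0,10, 0,0,0.115,0,0,0,10, 0,0,0.125,0,0,0,10, 0,0,0.13,0,0,0,10]'
python3 -m inch '[0,0,0.002,0,0,0,10, 0,0,0.004,0,0,0,10, 0,0,0.005,0,0,0,10, 0,0,0.006,0,0,0,10, 0,0,0.006,0,0,0,10, 0,0,0.006,0,0,0,10]'
```

```text
clock: 5.8
eef_pos: [0.5261, -0.2508, 0.1851]
ee_rot: [-0.001, 0.155, 0.988, 0.0]
contact_force: [0.0, -0.1, -2.1]
opening: 0.0232
clock: 6.3
eef_pos: [0.5267, -0.2525, 0.1808]
ee_rot: [0.0, 0.156, 0.988, -0.0]
contact_force: [0.2, -0.3, -1.0]
opening: 0.0234
```

```bash
python3 -m inch '[0,0,0.001,0,0,0,10, 0,0,0.002,0,0,0,10, 0,0,0.003,0,0,0,10, 0,0,0.003,0,0,0,10]'
python3 -m inch '[0,0,0.001,0,0,0,10, 0,0,0.002,0,0,0,10, 0,0,0.003,0,0,0,10, 0,0,0.003,0,0,0,10]'
```

```text
clock: 6.63
eef_pos: [0.5264, -0.2523, 0.177]
ee_rot: [-0.0, 0.156, 0.988, 0.0]
contact_force: [-0.1, 0.1, -1.0]
opening: 0.0231
clock: 6.97
eef_pos: [0.5267, -0.2524, 0.1747]
ee_rot: [0.0, 0.156, 0.988, -0.0]
contact_force: [-1.5, 0.5, 1.4]
opening: 0.023
```

Fz rose by about 2.5 N, so the band is in contact with the bar. Opening and backing straight up.

```bash
python3 -m inch '[0,0,0,0,0,0,35, 0,0,0,0,0,0,45, 0,0,0,0,0,0,60, 0,0,0,0,0,0,75, 0,0,0,0,0,0,90, 0,0,0,0,0,0,100, 0,0,0,0,0,0,100, 0,0,0,0,0,0,100]'
python3 -m inch '[0,0,-0.01,0,0,0,100, 0,0,-0.025,0,0,0,100, 0,0,-0.045,0,0,0,100, 0,0,-0.065,0,0,0,100, 0,0,-0.085,0,0,0,100, 0,0,-0.1,0,0,0,100, 0,0,-0.1,0,0,0,100]'
python3 -c "
from h import *
rel(.5044,.1431,.274,71)
c=snap('scene','s3')
cv2.imwrite('pics/s3c.png',cv2.resize(c['img'][120:400,100:420],(800,600))[:,:,::-1])"
```

```text
clock: 7.63
eef_pos: [0.5265, -0.2523, 0.1743]
ee_rot: [-0.0, 0.156, 0.988, -0.0]
contact_force: [-0.1, -0.7, -0.5]
opening: 0.0852
clock: 8.22
eef_pos: [0.5283, -0.2528, 0.279]
ee_rot: [0.003, 0.156, 0.988, -0.001]
contact_force: [0.3, 0.2, 1.0]
opening: 0.0856
clk 8.22 at [ 0.5283 -0.2528  0.279 ] yaw 72.0 shift [0.145  0.3692 0.0034] turn [-0.1  0.4  1. ] F [0.3 0.2 1. ] op 0.0856 q [ 0.89  0.2  -0.57  1.53  0.11  1.43  1.57]
```

View pics/s3c.png

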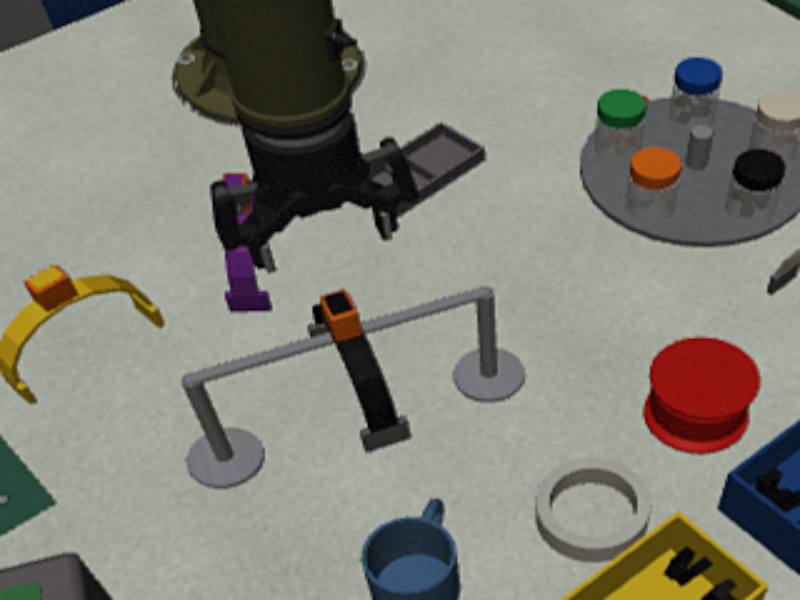

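The band hangs over the bar, released, with its block upright at (340,315). Moving over the orange lid.

```bash
python3 -m inch '[0.005,0.013,0,0,0,0,100, 0.014,0.036,0,0,0,0,100, 0.025,0.064,0,0,0,0,100, 0.038,0.097,0,0,0,0,100, 0.05,0.127,0,0,0,0.2,100, 0.062,0.158,0,0,0,0.4,100, 0.074,0.188,0,0,0,0.6,100, 0.086,0.219,0,0,0,0.8,100]'
python3 -m inch '[0.012,0.03,0,0,0,0,100, 0.023,0.06,0,0,0,0,100, 0.035,0.09,0,0,0,0,100, 0.045,0.115,0,0,0,0,100, 0.053,0.135,0,0,0,0,100, 0.058,0.147,0,0,0,0,100, 0.059,0.15,0,0,0,0,100, 0.059,0.15,0,0,0,0,100]'
python3 -c "
from h import *
rel(.5044,.1431,.08,71)
c=snap('top','t3');P=cloud(c);h=cv2.cvtColor(c['img'],cv2.COLOR_RGB2HSV)
m=(h[...,0]<18)&(h[...,1]>120)&(P[...,2]>.1)&(P[...,2]<.116); print(m.sum(),P[m].mean(0) if m.any() else '')
m=(h[...,0]<18)&(h[...,1]>100)&(P[...,2]>.18)&(P[...,2]<.22); print('hung block',m.sum(),P[m].mean(0))
c=snap('wrist','w3')
"
```

```text
clock: 8.93
eef_pos: [0.5107, -0.015, 0.273]
ee_rot: [-0.001, 0.163, 0.987, -0.0]
contact_force: [0.4, 0.3, -0.3]
opening: 0.0855
clock: 9.6
eef_pos: [0.5034, 0.145, 0.2733]
ee_rot: [-0.001, 0.162, 0.987, -0.0]
contact_force: [-0.2, -0.7, 0.6]
opening: 0.0854
clk 9.6 at [0.5034 0.145  0.2733] yaw 71.4 shift [-0.0018 -0.0014  0.1933] turn [-0.  -0.1  0.4] F [-0.2 -0.7  0.6] op 0.0854 q [ 0.51  0.09 -0.89  1.67  0.07  1.41  0.86]
101 [0.3294069  0.35150345 0.10903803]
hung block 89 [ 0.51804539 -0.242442    0.20276881]
```

View pics/w3.png

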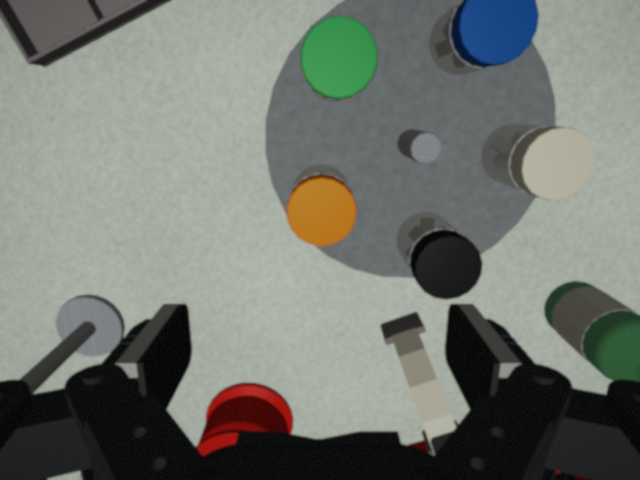

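The wrist view shows the orange lid at (322,211), centred between the jaws, with free space on both sides. Descending.

```bash
python3 -m inch '[-0.001,-0.001,0.025,0,0,0,100, -0.002,-0.0015,0.055,0,0,0,100, -0.002,-0.0015,0.09,0,0,0,100, -0.002,-0.0015,0.12,0,0,0,100, -0.002,-0.0015,0.15,0,0,0,100, -0.002,-0.0015,0.175,0,0,0,100, -0.002,-0.0015,0.19,0,0,0,100, -0.002,-0.0015,0.199,0,0,0,100]'
python3 -m inch '[0,0,0,0,0,0,75, 0,0,0,0,0,0,60, 0,0,0,0,0,0,50, 0,0,0,0,0,0,40, 0,0,0,0,0,0,40, 0,0,0,0,0,0,40, 0,0,0,0,0,0,40]' 40
python3 -c "
from h import *
rel(.5044,.1431,.075,71)"
```

```text
clock: 10.37
eef_pos: [0.5048, 0.1391, 0.0726]
ee_rot: [-0.002, 0.165, 0.986, -0.001]
contact_force: [-0.3, -0.7, 0.7]
opening: 0.0851
clock: 10.95
eef_pos: [0.5075, 0.1434, 0.0771]
ee_rot: [0.002, 0.163, 0.987, 0.001]
contact_force: [0.4, 5.5, 5.3]
opening: 0.0509
clk 10.95 at [0.5075 0.1434 0.0771] yaw 71.3 shift [ 0.0028 -0.0013  0.0021] turn [0.2 0.2 0.3] F [0.4 5.5 5.3] op 0.0509 q [ 0.43  0.3  -0.85  1.91  0.26  1.04  0.72]
```

```bash
python3 -c "
import numpy as np
from scipy.spatial.transform import Rotation as R
r=np.array([-.0447,-.0781,0])
for a in (1,3,6,9.5,13,16.5,19.5,22,23,24): print(a,(R.from_euler('z',a,degrees=True).apply(r)-r).round(4))"
```

```text
1 [ 0.0014 -0.0008  0.    ]
3 [ 0.0041 -0.0022  0.    ]
6 [ 0.0084 -0.0042  0.    ]
9.5 [ 0.0135 -0.0063  0.    ]
13 [ 0.0187 -0.0081  0.    ]
16.5 [ 0.024  -0.0095  0.    ]
19.5 [ 0.0286 -0.0104  0.    ]
22 [ 0.0325 -0.0111  0.    ]
23 [ 0.0341 -0.0113  0.    ]
24 [ 0.0356 -0.0114  0.    ]
```

```bash
python3 -m inch '[0.0014,-0.0008,0,0,0,1,40, 0.0041,-0.0022,0,0,0,3,40, 0.0084,-0.0042,0,0,0,6,40, 0.0135,-0.0063,0,0,0,9.5,40, 0.0187,-0.0081,0,0,0,13,40, 0.024,-0.0095,0,0,0,16.5,40, 0.0286,-0.0104,0,0,0,19.5,40, 0.0325,-0.0111,0,0,0,22,40]'
python3 -c "
from h import *
t=np.deg2rad(-78.9-22);rel(.487+.09*np.cos(t),.2315+.09*np.sin(t),.075,71.3-22)"
```

```text
clock: 11.62
eef_pos: [0.4724, 0.143, 0.0771]
ee_rot: [0.001, 0.349, 0.937, 0.001]
contact_force: [-2.8, 4.7, 6.6]
opening: 0.0513
clk 11.62 at [0.4724 0.143  0.0771] yaw 49.2 shift [ 0.002  -0.0015  0.0021] turn [ 0.1  0.1 -0.1] F [-2.8  4.7  6.6] op 0.0513 q [ 0.41  0.21 -0.82  1.99  0.18  1.02  0.37]
```

```bash
python3 -m inch '[0.0041,-0.0022,0,0,0,3,40, 0.0084,-0.0042,0,0,0,6,40, 0.0135,-0.0063,0,0,0,9.5,40, 0.0187,-0.0081,0,0,0,13,40, 0.024,-0.0095,0,0,0,16.5,40, 0.0286,-0.0104,0,0,0,19.5,40, 0.0325,-0.0111,0,0,0,22,40, 0.0356,-0.0114,0,0,0,24,40]'
python3 -m inch '[0.0041,-0.0022,0,0,0,3,40, 0.0084,-0.0042,0,0,0,6,40, 0.0135,-0.0063,0,0,0,9.5,40, 0.0187,-0.0081,0,0,0,13,40, 0.024,-0.0095,0,0,0,16.5,40, 0.0286,-0.0104,0,0,0,19.5,40, 0.0325,-0.0111,0,0,0,22,40, 0.0356,-0.0114,0,0,0,24,40]'
python3 -c "
from h import *
t=np.deg2rad(-78.9-70);rel(.487+.09*np.cos(t),.2315+.09*np.sin(t),.075,71.3-70)"
```

```text
clock: 12.28
eef_pos: [0.4373, 0.1572, 0.0771]
ee_rot: [0.001, 0.535, 0.845, 0.0]
contact_force: [-6.6, 1.7, 11.7]
opening: 0.0513
clock: 12.95
eef_pos: [0.4108, 0.1847, 0.077]
ee_rot: [0.0, 0.699, 0.715, -0.001]
contact_force: [-11.3, 1.7, 16.1]
opening: 0.0511
clk 12.95 at [0.4108 0.1847 0.077 ] yaw 1.3 shift [ 0.0004 -0.0009  0.002 ] turn [-0.   0.1  0. ] F [-11.3   1.7  16.1] op 0.0511 q [ 0.3   0.09 -0.8   2.08  0.08  1.   -0.52]
```

Lid follows exactly. I'll ease the pressing force (2 mm up, 1 mm outward) while continuing.

```bash
python3 -m inch '[0.004,-0.003,-0.0005,0,0,3,40, 0.0083,-0.0052,-0.001,0,0,6,40, 0.0132,-0.0075,-0.0015,0,0,9.5,40, 0.0184,-0.0094,-0.002,0,0,13,40, 0.0237,-0.011,-0.002,0,0,16.5,40, 0.0281,-0.0119,-0.002,0,0,19.5,40, 0.032,-0.0126,-0.002,0,0,22,40, 0.0351,-0.0129,-0.002,0,0,24,40]'
python3 -c "
from h import *
t=np.deg2rad(-78.9-94);rel(.487+.09*np.cos(t),.2315+.09*np.sin(t),.077,71.3-94)
r=np.array([-.0447,-.0781,0])
for a in (26.1,): print(a,(R.from_euler('z',a,degrees=True).apply(r)-r).round(4))"
```

```text
clock: 13.62
eef_pos: [0.3977, 0.2205, 0.0772]
ee_rot: [-0.0, 0.832, 0.555, 0.001]
contact_force: [-1.6, 8.9, -7.5]
opening: 0.0508
clk 13.62 at [0.3977 0.2205 0.0772] yaw -22.6 shift [-0.0001  0.      0.0002] turn [ 0.  -0.1  0.1] F [-1.6  8.9 -7.5] op 0.0508 q [ 0.22  0.1  -0.81  2.07  0.09  1.   -1.02]
26.1 [ 0.0389 -0.0117  0.    ]
```

Remaining 26°: 20° now, then the rest slowly.

```bash
python3 -m inch '[0.0041,-0.0022,0,0,0,3,40, 0.0084,-0.0042,0,0,0,6,40, 0.0135,-0.0063,0,0,0,9.5,40, 0.0187,-0.0081,0.0005,0,0,13,40, 0.024,-0.0095,0.0005,0,0,16.5,40, 0.0286,-0.0104,0.0005,0,0,19.5,40, 0.0325,-0.0111,0.0005,0,0,22,40, 0.0341,-0.0113,0.0005,0,0,23,40]'
python3 -m inch '[0.0014,-0.0008,0,0,0,1,40, 0.0028,-0.0015,0,0,0,2,40, 0.0041,-0.0022,0,0,0,3,40, 0.0041,-0.0022,0,0,0,3,40, 0.0041,-0.0022,0,0,0,3,40, 0.0041,-0.0022,0,0,0,3,40]'
python3 -c "
from h import *
t=np.deg2rad(161);rel(.487+.09*np.cos(t),.2315+.09*np.sin(t),.077,71.3-120.1)
print(ctrl.read_state()['dq'].round(3))
c=snap('top','t4');P=cloud(c);s=snap('scene','s4')
for n,b in dict(blk=(140,280,210,340),).items():
    for nm,lo,hi in (('green',50,75),('blue',105,125)):
        h=cv2.cvtColor(c['img'],cv2.COLOR_RGB2HSV); m=(h[...,0]>lo)&(h[...,0]<hi)&(h[...,1]>120)&(P[...,2]>.1)&(P[...,2]<.116)&(np.hypot(P[...,0]-.487,P[...,1]-.2315)<.125)
        q=P[m]; print(nm,m.sum(),q.mean(0) if m.any() else '', np.rad2deg(np.arctan2(q[:,1].mean()-.2315,q[:,0].mean()-.487)) if m.any() else '')
o=np.zeros((600,800,3),np.uint8); o[:,:400]=cv2.resize(c['img'][190:350,140:247],(400,600)); o[:300,400:]=cv2.resize(s['img'][135:255,310:470],(400,300)); o[300:,400:]=cv2.resize(s['img'][240:360,150:310],(400,300))
cv2.imwrite('pics/f4.png',np.clip(o*1.4,0,255).astype(np.uint8)[:,:,::-1])"
```

```text
clock: 14.28
eef_pos: [0.3999, 0.2571, 0.0772]
ee_rot: [-0.001, 0.926, 0.378, 0.001]
contact_force: [-4.1, 9.3, -1.7]
opening: 0.0511
clock: 14.78
eef_pos: [0.4012, 0.2615, 0.0772]
ee_rot: [-0.001, 0.935, 0.355, 0.001]
contact_force: [-3.4, 9.0, -3.1]
opening: 0.0506
clk 14.78 at [0.4012 0.2615 0.0772] yaw -48.4 shift [0.0001 0.0009 0.0002] turn [-0.1 -0.1  0.4] F [-3.4  9.  -3.1] op 0.0506 q [ 0.11  0.16 -0.79  2.02  0.13  1.01 -1.59]
[ 0.002 -0.001 -0.001  0.     0.001 -0.001 -0.001]
green 212 [0.48916805 0.32174638 0.10920649] 88.62380709290888
blue 319 [0.57219263 0.25616915 0.10901029] 16.149381250132365
```

View pics/f4.png

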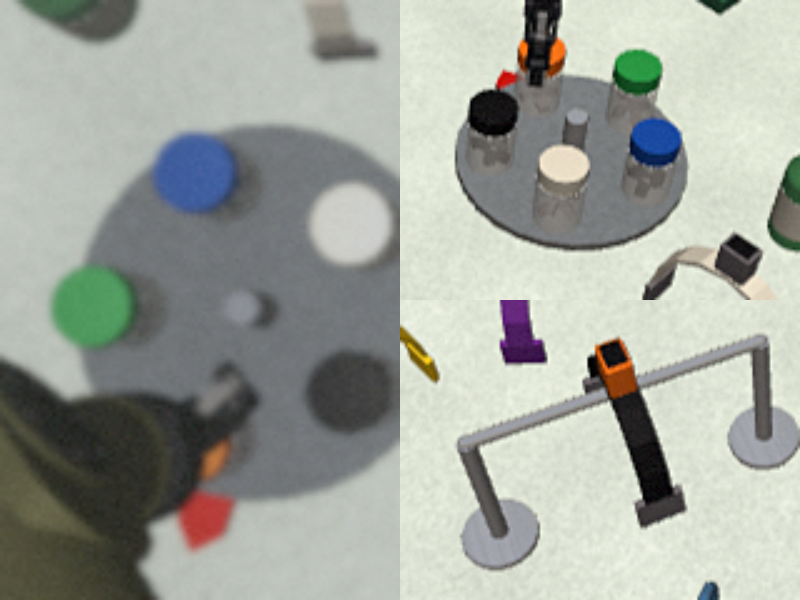

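The picture shows the orange lid in the gripper beside the red pointer at (207,515). The black band still hangs upright on the bar, with its block at (615,368). The blue lid turned from 136.2° to 16.15° (−120.05°), which puts orange at about 161.1° against the pointer's 161.0°. The arm is at rest, so I'm handing in.

```bash
python3 -c "
from h import *
print(ctrl.close_job()); s=ctrl.read_state(); print(s['clock'],s['opening'],s['contact_force'])"
```

```text
the job is handed in; nothing more can be done
None
the job is handed in; nothing more can be done
```

The black headband is hung over the rail and let go. The carousel is turned about 120° so the orange-lidded jar stands at the red pointer, with the gripper still holding that lid. I handed the job in at about 15 s of the 61 s allowed; no verdict was reported.

- **Headband:** the last picture shows it still hanging upright on the bar, near the middle. I set it down about 2 mm from the bar's centre along its length.
- **Carousel:** the orange lid itself was hidden by the gripper, so I worked out its angle from the others. The blue lid gives 161.1° and the partly hidden green one about 161.2°, against 161.0° for the pointer. The gripper is within about 1 mm of the target point.
- **Grip:** the gripper was set to 40 N and stopped on the lid at 51 mm. Joint speeds were 0.002 rad/s or less, so the turntable was still.
- **Other things on the table:** I saw no contact with them and their places looked unchanged in the pictures, but I did not measure each one again.
- **Forces:** while turning, the wrist force rose to about 20 N and I eased it off. It was about 10 N at the end, and no check failed.

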